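Meter red wheel beads and cover the feeder

ROBOT

A 6-joint arm with a two-finger parallel gripper is mounted at the origin on the work surface. World frame = base frame: x ahead of the robot, y to its left, z up, the work surface at z = 0. Lengths are in mm, angles in rad, forces in N, time in s.
With the tool pointing down it reaches from about 350 to 875 mm from the base axis. Payload 4.2 kg.
Tool frame: the origin (TCP) lies midway between the tips of the shut fingers; the grasp point (between the pads) lies 19 mm behind it; y points along the fingers, x is the direction in which the jaws open and shut, and the axes are right-handed (so a half turn about y gives the same grasp; the last joint's range is limited). The gripper opens to 85 mm and grips with 20 to 120 N. Pads are 22 mm wide; open, the fingers measure 114 mm over their backs; the gripper's body (76 mm by 85 mm) begins 54 mm behind the grasp point. The pads swing forward as they close: fully open they stand 13 mm farther back than shut.
Start: joints at [0.259, 0.385, 0.008, 0, -1.194, -0.259], TCP at [624.979, 0.025, 204.412] pointing down, gripper open.
Joint ranges: [-3.14, 3.14], [-1.21, 2.06], [-1.07, 1.41], [-3.16, 2.05], [-2.99, -0.16], [-3.1, 3.1]. Speed limits (rad/s): [2.79, 2.79, 3.14, 3.14, 3.14, 3.14].

INTERFACE

Orientations are given as a unit quaternion [x, y, z, w].
In Python, from bench import read_state, get_image, job_done gives the robot as it stands.
- The arm moves only by the tool play_rows, never from a script. Its argument "series" is a list of rows, each a list of 7 numbers: the shift along the tool's x, y, z in m, then the turn, a rotation vector about the tool's x, y, z in rad, then the finger opening in m, from 0 to 0.0854. In form: [[x, y, z, wx, wy, wz, claw], ...]. A call has 1 to 10 rows; each row shifts and turns the pose as measured when the row begins, along the tool's axes as they then stand; what a row does not reach is not made up. A row lasts 1/10 s, in which the tool goes at most 50 mm and 8.59 degrees, less where a joint would pass 70% of its speed; a pose out of reach is approached as far as the arm can. A call with a gripper value outside its range is refused whole. The fingers move at their own pace and stop on an object; the grip force is fixed at half the most. Time passes only in rows, so rows that do not move let the fingers close. It gives the time, the measured TCP pose, the force and the opening at its end, in the units of the state.
- read_state(): the state, without advancing time (a new reading comes with each control period).
- get_image(name): name is "scene" or "side" or "wrist"; returns a dict with "color" (400x640x3 uint8, red, green, blue), "intrinsics" (3x3 intrinsics, pixels), "origin" and "orientation" of the camera in the world. Camera axes: x right, y down, z forward; pixel columns grow to the right and rows downward; lengths in mm; the calibration is good to about 2 mm. A picture is of the moment at which its call begins. There is no depth.
- job_done(): hands the job in, once; it reports no verdict.
The state is a dict: "clock": time; "joints": joint angles; "joint_vel": joint speeds; "joint_efforts": joint torques, N m; "position": TCP position; "ee_rot": TCP orientation; "contact_force": force on the tool from outside, world axes, zero at the start; "wrist_torque": the same for the moment, N m; "gripper_width": finger opening in mm.
Only numpy, scipy, OpenCV 4.12 (cv2) and the standard library are available. Lean on these libraries where they do the work, as an engineer would, in place of code of your own. Each camera call takes 0.05 s, during which the arm holds its last target. There are 200 camera calls.

TASK

Pull the feeder's gate part way open so that the four red beads run down into the oak tray while all four blue ones stay in their lanes. Then, with the red beads in the tray, push the gate fully shut and lower the raised cover gently onto its stops without letting it fall; leave the bus, the monkey, the battery housing and the punch block where they are.

Things in the scene. Friction and masses are not known exactly. Their poses are not given: they have to be found in the camera images.
- feeder: Fixed wooden bead feeder: box 148 (x) by 103 (y) by 138 mm high, open on top. Four lanes side by side (28 mm clear, centres at x = +48, +16, -16, -48 mm), two beads each: red in the +x pair, blue in the -x pair. They slope down to mouths at y = -53 mm, 75 mm above the shelf, then a 45 mm chute to the tray. Origin on the shelf under the box; z up, y from the mouths to the hinge.
- gate (a joint): Aluminium gate across the four mouths; slides to the feeder's -x, value in m, 0 = shut, at most 0.13. Its free edge is at feeder x = 64 mm minus the value, so the +x lanes open first: a lane lets go when 24 mm of it is bare (first by 26 mm, second by 58 mm, third from 80 to 90 mm). About 2 N friction, stays where left. Starts 0 to 12 mm open, which frees no bead.
- gate_post (a point): Black upright round post on the gate's -x end, for moving it: 14 mm in diameter, top 12 mm above this point, bare for 50 mm below it. The point is on its axis, 142 mm above the shelf; shut, it is 115 mm to the feeder's -x and 56 mm to its -y of the feeder's origin, 40 mm clear of the side wall.
- cover (a joint): The feeder's hinged dust cover: clear panel in a dark wood frame, 150 by 112 by 10 mm, about 0.3 kg. Value in rad: 0 = level on its stops, 1.57 = upright, at most 1.9. It turns about the feeder's x axis. Hinge friction holds it above about 1.35; lower down it falls shut by itself if let go. Starts at 1.42 to 1.78.
- cover_hinge (a point): Point in the middle of the cover's hinge line, 139 mm above the shelf, at feeder x = 0, y = +55 mm. The hinge line runs along the feeder's x axis.
- cover_bar (a point): Middle of the red round bar handle on the cover's free edge: 12 mm in diameter, 102 mm clear between its end arms, parallel to the hinge line, 155 mm from it along the cover (and 5 mm above it when the cover is level); 37 mm gap between bar and cover edge. With the cover down the bar is on the -y side, 144 mm above the shelf.
- tray: Small oak tray fixed under the chute: outside 160 mm (x) by 140 mm (y) by 46 mm high, walls and floor 7 mm. Origin at the centre of its underside, axes as the feeder's.
- red1_center (a point): Red wheel bead, painted wooden ball 24 mm in diameter, 12 g; the point is its centre. Starts in the lane at feeder x = 48 mm.
- red2_center (a point): Red wheel bead, painted wooden ball 24 mm in diameter, 12 g; the point is its centre. Starts in the lane at feeder x = 48 mm.
- red3_center (a point): Red wheel bead, painted wooden ball 24 mm in diameter, 12 g; the point is its centre. Starts in the lane at feeder x = 16 mm.
- red4_center (a point): Red wheel bead, painted wooden ball 24 mm in diameter, 12 g; the point is its centre. Starts in the lane at feeder x = 16 mm.
- blue1_center (a point): Blue wheel bead, painted wooden ball 24 mm in diameter, 12 g; the point is its centre. Starts in the lane at feeder x = -16 mm.
- blue2_center (a point): Blue wheel bead, painted wooden ball 24 mm in diameter, 12 g; the point is its centre. Starts in the lane at feeder x = -16 mm.
- blue3_center (a point): Blue wheel bead, painted wooden ball 24 mm in diameter, 12 g; the point is its centre. Starts in the lane at feeder x = -48 mm.
- blue4_center (a point): Blue wheel bead, painted wooden ball 24 mm in diameter, 12 g; the point is its centre. Starts in the lane at feeder x = -48 mm.
- bus: Bystander: loose yellow tin toy bus, 150 by 58 by 71 mm high; origin under its centre, x along its length.
- monkey: Bystander: loose painted tin monkey with a drum, 60 mm wide, 104 mm high, drum to its +x reaching 52 mm; origin under its centre.
- housing: Bystander: loose black bakelite battery housing, 85 by 55 by 39 mm high; origin under its centre.
- punches: Bystander: loose dark wooden block 90 by 50 by 30 mm with three upright copper rivet punches, 86 mm high in all; origin under its centre.

How it is judged:
By the outcome, as a careful person would: the job done as asked, in the order asked, and still so for the second after the job is handed in, with the robot touching nothing.
It also fails if it takes over 56 s, if anything falls off the work surface, if the arm or the gripper's body presses on something with over 40 N, if the wrist force passes 120 N, or if a joint passes its speed limit or range.

## Working session

There is one attempt and no reset: what is moved stays moved. The work goes in short steps, Python scripts to look and compute and a tool call to move; the robot and the scene stay as the last step left them, time stands still between calls to the robot, and variables do not carry over. Pictures are saved under pics/ and viewed, about 8 in all and at most 12, crops included, and the job is handed in when it is done.

Besides the shell and the picture viewer there is one more tool, called after "Emit:" as name(argument=value, ...) on one line, values as JSON. play_rows: Moves the arm, as the interface text tells. Its arguments: {"type":"object","properties":{"series":{"type":"array","items":{"type":"array","items":{"type":"number"}}}},"required":["series"]}

```bash
ls; mkdir -p pics
cat > h.py <<'E'
import numpy as np, cv2
from scipy.spatial.transform import Rotation as R
from bench import read_state, get_image, job_done
def grab(n,f=None):
    g=get_image(n)
    if f: cv2.imwrite('pics/'+f,g['color'][...,::-1])
    return g
def ray(g,u,v):
    K=np.array(g['intrinsics']);d=np.linalg.inv(K)@[u,v,1]
    d=R.from_quat(g['orientation']).apply(d) if np.size(g['orientation'])==4 else np.array(g['orientation'])@d
    return np.array(g['origin'],float),d/np.linalg.norm(d)
def onz(g,u,v,z):
    o,d=ray(g,u,v);return o+d*(z-o[2])/d[2]
def tri(r1,r2):
    (a,d),(b,e)=r1,r2
    s=np.linalg.lstsq(np.c_[d,-e],b-a,rcond=None)[0]
    p,q=a+d*s[0],b+e*s[1];return (p+q)/2,np.linalg.norm(p-q)
def proj(g,p):
    K=np.array(g['intrinsics']);M=R.from_quat(g['orientation']) if np.size(g['orientation'])==4 else R.from_matrix(g['orientation'])
    c=K@M.inv().apply(np.array(p)-g['origin']);return c[:2]/c[2]
E
python3 - <<'E'
from h import *
for n in('scene','side'):
    g=grab(n,n+'0.png');print(n,g['origin'],g['orientation'],g['intrinsics'])
print(read_state())
E
```

```text
pics
scene [1217.15397657 -189.07707158 1255.1675084 ] [ 0.76129511  0.5952103  -0.16162478 -0.20007968] [[492.4504416    0.         313.17019519]
 [  0.         492.4504416  197.51949524]
 [  0.           0.           1.        ]]
side [-516.48168293  252.17785144  870.98367919] [-0.53759977  0.70064054 -0.37154793  0.28642879] [[512.21737176   0.         318.45528078]
 [  0.         512.21737176 203.45453271]
 [  0.           0.           1.        ]]
{'clock': 0.1, 'joints': array([ 2.58582321e-01,  3.85501292e-01,  6.79502436e-03, -4.54747950e-04,
       -1.19399645e+00, -2.58598726e-01]), 'joint_vel': array([-0.00032064, -0.00177584,  0.00304112,  0.00160906,  0.0021182 ,
        0.00037499]), 'joint_efforts': array([-2.41840362e-04, -3.93318665e+01,  1.88929778e+01,  4.19793829e+00,
       -2.58899068e-03, -3.31562532e-06]), 'position': array([6.24439969e+02, 1.34274224e-02, 2.03427763e+02]), 'ee_rot': array([ 6.24715394e-04, -7.07078558e-01,  7.07134324e-01,  7.54915491e-04]), 'contact_force': array([-0.24645693, -0.12564362, -0.64240949]), 'wrist_torque': array([-0.01034055, -0.00775836,  0.03209765]), 'gripper_width': 85.49197549771091}
```

View pics/scene0.png

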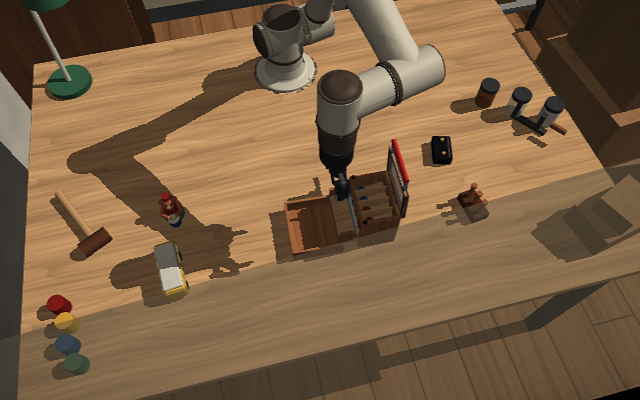

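View pics/side0.png

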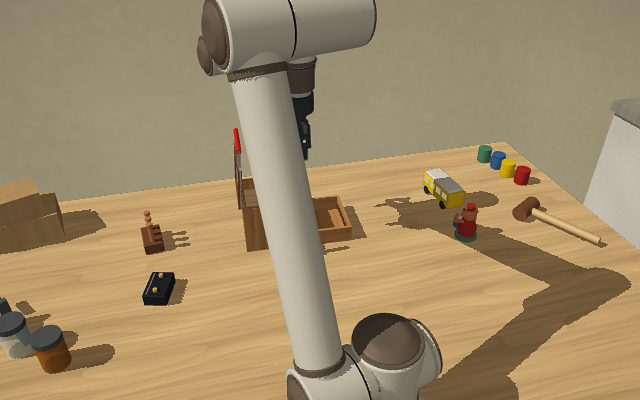

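The scene picture shows the tray at (315,225) and the feeder at (375,205). The cover is up, with the red bar at (400,160). The gripper hides the gate post near (343,187), and the feeder's +y is roughly world +y. I'll raise the arm and pull it back to clear the view.

Emit:
play_rows(series=[[0,-0.04,0,0,0,0,0.085],[0,-0.04,0,0,0,0,0.085],[0.02,-0.04,0,0,0,0,0.085],[0.04,-0.03,0,0,0,0,0.085],[0.04,-0.01,0.02,0,0,0,0.085],[0.04,0,0.03,0,0,0,0.085],[0,0,0,0,0,0,0.085]])

```text
clock: 0.8
position: [479.3, -50.6, 365.1]
ee_rot: [0.006, -0.706, 0.708, 0.005]
contact_force: [0.3, -0.3, 0.6]
gripper_width: 84.9
```

Run:
```python
from h import *
g=grab('scene');c=g['color'][120:270,260:440,::-1]
cv2.imwrite('pics/s1.png',cv2.resize(c,None,fx=4.4,fy=4,interpolation=cv2.INTER_CUBIC)[:600,:800])
w=grab('wrist','w1.png');print(w['origin'],w['orientation'],w['intrinsics']);print(read_state()['position'])
```

```text
[ 483.81313626 -127.8417345   534.18542422] [ 3.18998424e-04  9.87915676e-01  1.54821330e-01 -7.27122164e-03] [[303.65755127   0.         317.74064588]
 [  0.         303.65755127 202.83635216]
 [  0.           0.           1.        ]]
[482.32717255 -48.94949035 363.69542062]
```

View pics/s1.png

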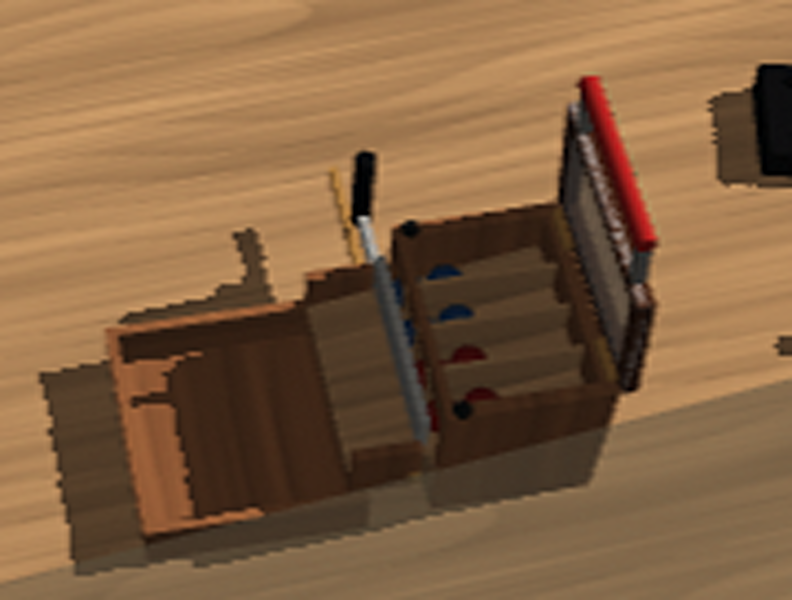

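View pics/w1.png

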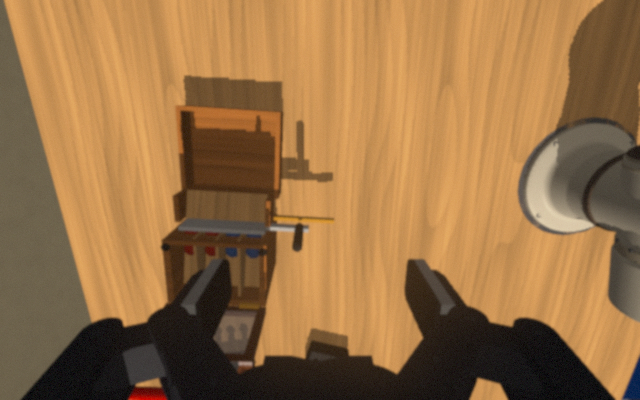

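The scene crop shows the post top at scene px (343,159), the bar ends at (394,140) and (407,181), and the tray rim corners at (285,202) and (294,254). The wrist view shows the post at (298,227–248), the tray's far rim corners at (177,106) and (281,110), and the stop knobs near (166,247) and (268,240). Next I'll triangulate these.

Run:
```python
from h import *
s=grab('scene');w=grab('wrist')
print('nadir',proj(w,np.array(w['origin'])-[0,0,100.]))
# masks
for n,g,(x0,x1,y0,y1) in(('s',s,(335,350,150,180)),('w',w,(285,312,215,255))):
    c=g['color'][y0:y1,x0:x1].max(2)<50
    ys,xs=np.nonzero(c);print(n,'black',xs.min()+x0,xs.max()+x0,ys.min()+y0,ys.max()+y0)
    for y in range(y0,y1,3):
        q=np.nonzero(c[y-y0])[0]
        if len(q):print(y,q.min()+x0,q.max()+x0)
c=s['color'].astype(int);m=((c[...,0]>110)&(c[...,1]<60)&(c[...,2]<60)).astype(np.uint8);m[:, :380]=0;m[:,420:]=0
p=np.argwhere(m)[:,::-1];r=cv2.minAreaRect(p.astype(np.float32));print('bar',cv2.boxPoints(r).round(1).tolist())
S=lambda x,y:(260+x/4.4,120+y/4)
def T(n,a,b):
    p,e=tri(ray(s,*a),ray(w,*b));print(n,p.round(1),'gap',e.round(1))
T('trayL',S(110,330),(281,110));T('trayR',S(148,538),(177,106))
T('post248',S(365,155),(298,249));T('post227',S(365,155),(298,225))
T('knobL',S(410,229),(268,240));T('knobR',S(462,410),(166,247))
for a in(S(110,330),S(148,538)):print('tray z46 scene',onz(s,*a,46).round(1))
for b in((281,110),(177,106)):print('tray z46 wrist',onz(w,*b,46).round(1))
```

```text
nadir [312.21280271 105.36690451]
s black 340 344 158 175
159 341 344
162 341 344
165 341 344
168 340 343
171 340 343
174 340 340Traceback (most recent call last):
  File "<stdin>", line 7, in <module>
    return umr_minimum(a, axis, None, out, keepdims, initial, where)
ValueError: zero-size array to reduction operation minimum which has no identity
```

```bash
cat > m.py <<'E'
from h import *
s=grab('scene');w=grab('wrist')
x0,x1,y0,y1=285,312,215,258
c=w['color'][y0:y1,x0:x1].max(2)<75
for y in range(y0,y1,3):
    q=np.nonzero(c[y-y0])[0]
    if len(q):print(y,q.min()+x0,q.max()+x0)
c=s['color'].astype(int);m=((c[...,0]>110)&(c[...,1]<60)&(c[...,2]<60)).astype(np.uint8);m[:, :380]=0;m[:,420:]=0
p=np.argwhere(m)[:,::-1];r=cv2.minAreaRect(p.astype(np.float32));print('bar',cv2.boxPoints(r).round(1).tolist())
S=lambda x,y:(260+x/4.4,120+y/4)
def T(n,a,b):
    p,e=tri(ray(s,*a),ray(w,*b));print(n,p.round(1),'gap',e.round(1))
T('trayL',S(110,330),(281,110));T('trayR',S(148,538),(177,106))
T('post248',S(365,155),(298,249));T('post227',S(365,155),(298,225))
T('knobL',S(410,229),(268,240));T('knobR',S(462,410),(166,247))
for a in(S(110,330),S(148,538)):print('tray z46 scene',onz(s,*a,46).round(1))
for b in((281,110),(177,106)):print('tray z46 wrist',onz(w,*b,46).round(1))
E
python3 m.py
```

```text
224 300 300
227 296 302
230 297 302
233 296 301
236 296 301
239 295 301
242 295 301
245 295 301
248 295 299
bar [[392.0, 139.0], [394.70001220703125, 138.10000610351562], [408.29998779296875, 178.89999389648438], [405.6000061035156, 179.8000030517578]]
trayL [ 534.9 -116.2   39.6] gap 6.4
trayR [ 694.8 -124.5   36.3] gap 0.7
post248 [506.5  59.8 156.3] gap 0.5
post227 [503.3  47.8 140.1] gap 31.2
knobL [551.   71.7 118.3] gap 14.7
knobR [695.2  66.3 135. ] gap 0.1
tray z46 scene [ 538.7 -113.4   46. ]
tray z46 scene [ 698.9 -124.7   46. ]
tray z46 wrist [ 534.  -119.5   46. ]
tray z46 wrist [ 690.7 -124.9   46. ]
```

Post top is at (506,60,156), against 154 expected. The tray rim is 160 mm wide at z≈38–46 and gives a yaw of about -0.045, so these agree. I'll write a delta helper, then move above the post with the fingers partly open.

```bash
cat >> h.py <<'E'
def tgt(yaw,pitch=0):  # tool-down orientation turned by yaw about world z, then pitch about its jaw axis (tool x)
    return R.from_euler('z',yaw)*R.from_quat([0,-.5**.5,.5**.5,0])*R.from_euler('x',pitch)
def delta(p,q):
    s=read_state();r=R.from_quat(s['ee_rot'])
    print('at',s['position'].round(1),'d mm',r.inv().apply(np.array(p)-s['position']).round(1),'rot',(r.inv()*q).as_rotvec().round(4),'F',s['contact_force'].round(1),'w',round(s['gripper_width'],1),'t',s['clock'])
E
python3 -c "
from h import *
delta([506,60,230],tgt(-.045))"
```

```text
at [483.8 -48.  361.9] d mm [ -25.1  131.1 -108.4] rot [-0.0033  0.0477  0.0202] F [ 0.5  0.4 -1. ] w 85.1 t 1.1
```

Emit:
play_rows(series=[[-0.006,0.03,-0.027,-0.001,0.012,0.005,0.04],[-0.006,0.033,-0.027,-0.001,0.012,0.005,0.04],[-0.006,0.034,-0.027,-0.001,0.012,0.005,0.04],[-0.006,0.034,-0.027,0,0.012,0.005,0.04],[0,0,0,0,0,0,0.04],[0,0,0,0,0,0,0.04]])

```text
clock: 1.7
position: [513.5, 65.4, 221.9]
ee_rot: [-0.015, -0.705, 0.709, 0.018]
contact_force: [-0.3, 0.1, 0.4]
gripper_width: 40.0
```

Run:
```python
from h import *
delta([506,60,230],tgt(-.045))
w=grab('wrist','w2.png');print(w['origin'])
np.save('w2.npy',dict(w),allow_pickle=True)
```

```text
at [513.5  65.4 221.9] d mm [ 7.3 -8.   5.8] rot [-0.0052 -0.0011  0.0037] F [-0.3  0.1  0.4] w 40.0 t 1.7
[510.54689741 -12.21164413 391.78680794]
```

View pics/w2.png

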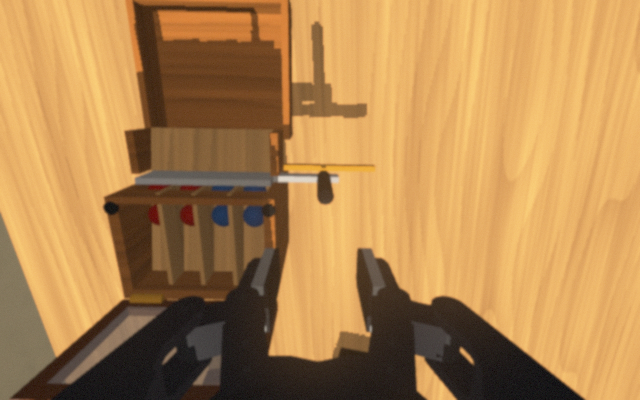

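The post top is at about (325,198), midway between the fingers in x. The box's front top corners are at (105,197) and (276,197), the stop knobs at (111,208) and (269,210), and the gate's free end at (136,179).

Run:
```python
from h import *
w=np.load('w2.npy',allow_pickle=True).item();s=grab('scene')
d=w['color'].max(2)<60
for y in range(168,208,2):
    q=np.nonzero(d[y,312:342])[0]
    if len(q):print(y,q.min()+312,q.max()+312,end='; ')
print()
for n,a,b in(('posttop',(343,159),(325,198)),):
    print(n,tri(ray(s,*a),ray(w,*b)))
print('post z154',onz(w,325,198,154))
for z in(138,):
  L,Rr=onz(w,276,197,z),onz(w,105,197,z);print('corners',L.round(1),Rr.round(1),np.linalg.norm(L-Rr),'yaw',np.arctan2(*(Rr-L)[[1,0]]))
kl,kr=onz(w,269,210,139),onz(w,111,208,139);print('knobs',kl,kr)
bl,br=onz(w,272,300,138),onz(w,125,300,138);print('back',bl,br)
for z in(90,105,120):print('gate',z,onz(w,136,179,z))
```

```text
posttop (array([507.15760415,  59.26165294, 155.69945939]), np.float64(0.711706206527782))
post z154 [507.17512517  59.40422397 154.        ]
corners [549.6  61.3 138. ] [698.1  54.4 138. ] 148.6645537628691 yaw -0.04641672360101854
knobs [556.59417975  72.6472815  139.        ] [694.66854868  64.35971279 139.        ]
back [562.58440571 165.63865345 138.        ] [705.53105215 158.82594221 138.        ]
gate 90 [697.25077635  49.64023828  90.        ]
gate 105 [687.97085387  46.56595467 105.        ]
gate 120 [678.69093138  43.49167107 120.        ]
```

Box width checks at 148.7 mm and the post's feeder y at -55.4, so the gate is about 2 mm open. I'll descend onto the post.

```bash
python3 -c "
from h import *
delta([507,59.5,122],tgt(-.046))"
```

```text
at [513.3  64.8 222.5] d mm [  5.8 100.5   5.2] rot [-0.0041 -0.0017  0.0029] F [-0.3  0.3  0.2] w 40.3 t 1.8
```

Emit:
play_rows(series=[[0.006,0,0.005,-0.004,-0.002,0.003,0.04],[0,0.03,0,0,0,0,0.04],[0,0.03,0,0,0,0,0.04],[0,0.025,0,0,0,0,0.04],[0,0.01,0,0,0,0,0.04],[0,0,0,0,0,0,0.04]])

```text
clock: 2.4
position: [511.5, 56.9, 134.0]
ee_rot: [0.024, 0.709, -0.704, -0.011]
contact_force: [0.6, -1.3, 0.2]
gripper_width: 40.1
```

```bash
python3 -c "
from h import *
delta([507,59.5,122],tgt(-.046))"
```

```text
at [511.5  56.9 134. ] d mm [ 4.8 11.9 -2.3] rot [ 0.0076 -0.0045 -0.0185] F [ 0.6 -1.3  0.2] w 40.1 t 2.4
```

Emit:
play_rows(series=[[0.005,0.012,-0.002,0.007,-0.004,-0.018,0.04],[0,0,0,0,0,0,0.0],[0,0,0,0,0,0,0.0],[0,0,0,0,0,0,0.0],[0,0,0,0,0,0,0.0],[0,0,0,0,0,0,0.0]])

```text
clock: 3.0
position: [508.5, 59.4, 125.1]
ee_rot: [0.018, 0.708, -0.706, -0.014]
contact_force: [1.4, -0.9, -1.3]
gripper_width: 9.0
```

```bash
python3 -c "
from h import *
delta([440,62.5,122],tgt(-.046))"
```

```text
at [508.5  59.4 125.1] d mm [68.6  2.7  0.1] rot [ 0.0027 -0.0005 -0.0056] F [ 1.4 -0.9 -1.3] w 9.0 t 3.0
```

Emit:
play_rows(series=[[0,0,0,0,0,0,0.0],[0,0,0,0,0,0,0.0]])

```text
clock: 3.2
position: [508.5, 59.4, 125.1]
ee_rot: [0.018, 0.708, -0.706, -0.014]
contact_force: [0.1, -0.5, -1.7]
gripper_width: 9.0
```

Run:
```python
from h import *
delta([440,62.5,122],tgt(-.046))
w=grab('wrist');cv2.imwrite('pics/w3.png',w['color'][...,::-1])
```

```text
at [508.5  59.4 125.1] d mm [68.6  2.7  0.1] rot [ 0.0027 -0.0005 -0.0056] F [ 0.1 -0.5 -1.7] w 9.0 t 3.2
```

View pics/w3.png

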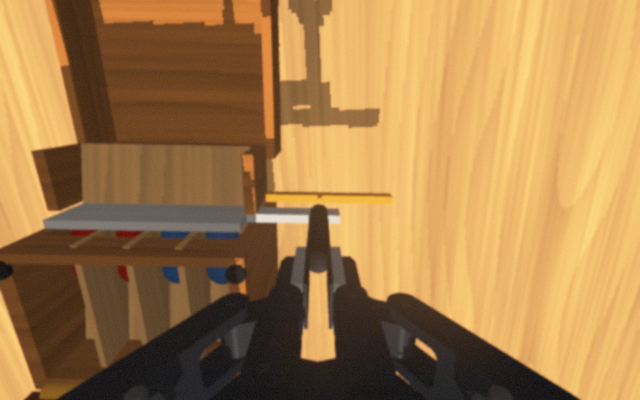

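The post is between the fingers, with its top at (318,262). The 9 mm opening suggests it may sit off the pad centre, so I'll check that by projection.

Run:
```python
from h import *
w=grab('wrist');s=read_state();p=s['position'];r=R.from_quat(s['ee_rot'])
for y in(0,-19,-29):print(y,proj(w,p+r.apply([0,y,0])),[proj(w,p+r.apply([0,y,k])).round(0).tolist() for k in(-11,11)])
print(onz(w,318,262,154))
c=w['color'][175:400,240:400,::-1];cv2.imwrite('pics/w3c.png',cv2.resize(c,None,fx=3.5,fy=2.6))
```

```text
0 [317.88738264 239.86624441] [[318.0, 256.0], [318.0, 223.0]]
-19 [317.88067204 254.47645395] [[318.0, 272.0], [318.0, 236.0]]
-29 [317.87652261 263.5105281 ] [[318.0, 282.0], [318.0, 244.0]]
[508.23472338  58.58892077 154.        ]
```

View pics/w3c.png

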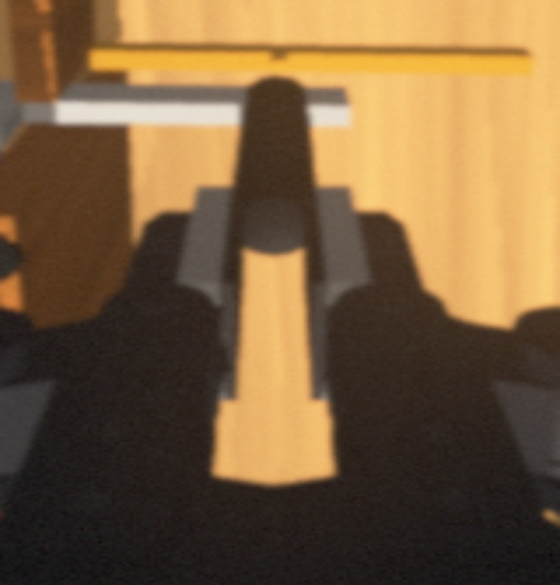

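The crop shows the post gripped squarely between the pads, so the 9 mm reading is just offset. Now I'll pull about 68 mm along feeder -x.

Emit:
play_rows(series=[[0.015,0,0,0,0,0,0],[0.02,0,0,0,0,0,0],[0.02,0,0,0,0,0,0],[0.005,0,0,0,0,0,0],[0,0,0,0,0,0,0]])

```text
clock: 3.8
position: [452.0, 63.1, 125.2]
ee_rot: [0.022, 0.708, -0.705, -0.011]
contact_force: [0.9, -1.9, -4.2]
gripper_width: 8.6
```

```bash
python3 -c "
from h import *
delta([440,62.5,125],tgt(-.046))"
```

```text
at [452.   63.1 125.2] d mm [12.  -0.   1.1] rot [ 0.0048  0.0004 -0.0155] F [ 0.9 -1.9 -4.2] w 8.6 t 3.8
```

Emit:
play_rows(series=[[0.008,0,0,0,0,-0.01,0],[0.002,0,0,0,0,0,0],[0,0,0,0,0,0,0],[0,0,0,0,0,0,0],[0,0,0,0,0,0,0],[0,0,0,0,0,0,0],[0,0,0,0,0,0,0],[0,0,0,0,0,0,0],[0,0,0,0,0,0,0],[0,0,0,0,0,0,0]])

```text
clock: 4.8
position: [442.9, 63.6, 125.1]
ee_rot: [0.018, 0.708, -0.706, -0.015]
contact_force: [0.4, 0.4, -1.7]
gripper_width: 9.1
```

Run:
```python
from h import *
delta([440,62.5,125],tgt(-.046))
w=grab('wrist');s=grab('scene')
a=cv2.resize(s['color'][120:270,260:440,::-1],None,fx=2.2,fy=2.2)
b=w['color'][:330,:360,::-1];H=330
cv2.imwrite('pics/p4.png',np.hstack([a[:H],b[:H]]))
```

```text
at [442.9  63.6 125.1] d mm [2.9 0.1 1.2] rot [ 0.0039 -0.0002 -0.0036] F [ 0.4  0.4 -1.7] w 9.1 t 4.8
```

View pics/p4.png

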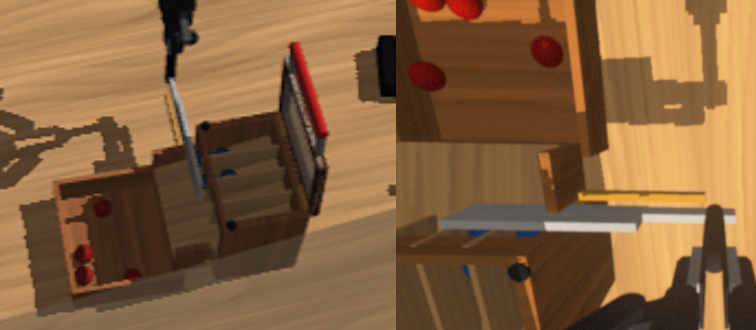

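Four red beads lie in the tray and both blue pairs are still behind the gate. Now I'll push it shut, slowing near the stop.

Emit:
play_rows(series=[[-0.015,0,0,0,0,0,0],[-0.02,0,0,0,0,0,0],[-0.018,0,0,0,0,0,0],[-0.007,0,0,0,0,0,0],[-0.003,0,0,0,0,0,0],[0,0,0,0,0,0,0]])

```text
clock: 5.5
position: [502.5, 59.8, 125.1]
ee_rot: [0.014, 0.708, -0.706, -0.019]
contact_force: [1.5, -1.7, -0.6]
gripper_width: 9.1
```

```bash
python3 -c "
from h import *
delta([510,59,125],tgt(-.046))"
```

```text
at [502.5  59.8 125.1] d mm [-7.6  0.   0.4] rot [ 0.0019 -0.0007  0.0062] F [ 1.5 -1.7 -0.6] w 9.1 t 5.5
```

Emit:
play_rows(series=[[-0.004,0,0,0,0,0,0],[-0.003,0,0,0,0,0,0],[-0.002,0,0,0,0,0,0],[-0.002,0,0,0,0,0,0]])

```text
clock: 5.9
position: [510.3, 59.1, 125.0]
ee_rot: [0.012, 0.707, -0.706, -0.021]
contact_force: [-9.2, 4.1, 6.2]
gripper_width: 9.2
```

Emit:
play_rows(series=[[-0.002,0,0,0,0,0,0],[-0.002,0,0,0,0,0,0]])

```text
clock: 6.1
position: [510.0, 59.2, 125.0]
ee_rot: [0.01, 0.707, -0.706, -0.024]
contact_force: [-7.8, 2.8, 5.6]
gripper_width: 9.1
```

At the stop: the post no longer moves at about 9 N, so the gate is shut. I'll release it and rise.

Emit:
play_rows(series=[[0.001,0,0,0,0,0,0.04],[0,0,0,0,0,0,0.04],[0,0,0,0,0,0,0.04],[0,-0.02,0,0,0,0,0.04],[0,-0.04,0,0,0,0,0.04],[0,-0.045,0,0,0,0,0.04],[0,-0.045,0,0,0,0,0.04],[0,-0.045,0,0,0,0,0.04],[0,-0.045,0,0,0,0,0.04],[0,-0.02,0,0,0,0,0.04]])

```text
clock: 7.1
position: [516.1, 57.8, 392.6]
ee_rot: [-0.011, -0.707, 0.707, 0.023]
contact_force: [0.8, 0.3, 0.2]
gripper_width: 39.7
```

```bash
cat > bar.py <<'E'
from h import *
from scipy.optimize import fsolve
O=np.array([627.,109.3,0]);Y=-.046
def F(x,y,z): return O+R.from_euler('z',Y).apply([x,y,z])
def barp(th): return F(0,55-155*np.cos(th)+5*np.sin(th),139+155*np.sin(th)+5*np.cos(th))
def redbar(g,box):
    x0,x1,y0,y1=box;c=g['color'].astype(int);m=np.zeros(c.shape[:2],np.uint8)
    m[y0:y1,x0:x1]=((c[...,0]>90)&(c[...,0]>2.5*c[...,1])&(c[...,0]>2.5*c[...,2]))[y0:y1,x0:x1]
    n,l,st,ce=cv2.connectedComponentsWithStats(m)
    k=1+np.argmax(st[1:,4]);return cv2.minAreaRect(np.argwhere(l==k)[:,::-1].astype(np.float32)),st[k]
E
python3 - <<'E'
from bar import *
s=grab('scene')
r,st=redbar(s,(380,420,125,200));print(r,st)
for th in np.arange(1.35,1.91,.05):print(round(th,2),barp(th).round(0),proj(s,barp(th)).round(1))
i=grab('side');w=grab('wrist')
print('side',redbar(i,(200,300,100,260)))
print('wrist',redbar(w,(0,640,0,400)))
delta([0,0,0],tgt(Y+np.pi/2))
print(read_state()['joints'])
E
```

```text
((400.25238037109375, 159.5788116455078), (43.61800765991211, 3.1619811058044434), 72.34988403320312) [393 139  16  42 138]
1.35 [628. 135. 291.] [390.4 161.3]
1.4 [629. 143. 293.] [393.6 160.5]
1.45 [629. 151. 293.] [396.8 159.7]
1.5 [629. 158. 294.] [400.  159.1]
1.55 [630. 166. 294.] [403.2 158.5]
1.6 [630. 174. 294.] [406.4 158. ]
1.65 [630. 181. 293.] [409.5 157.6]
1.7 [631. 189. 292.] [412.6 157.3]
1.75 [631. 197. 291.] [415.6 157.2]
1.8 [631. 204. 289.] [418.5 157.1]
1.85 [632. 212. 287.] [421.3 157.1]
1.9 [632. 219. 284.] [424.1 157.2]
side (((236.55999755859375, 140.4199981689453), (25.031579971313477, 4.666904926300049), 81.8698959350586), array([234, 128,   7,  26, 105], dtype=int32))
wrist (((188.49996948242188, 293.4999694824219), (84.99998474121094, 10.999998092651367), -0.0), array([146, 288,  86,  12, 830], dtype=int32))
at [515.2  58.2 389. ] d mm [503.2 400.3  82.3] rot [ 0.0162 -1.5728  0.0184] F [ 0.3  0.1 -0.6] w 40.0 t 7.25
[ 0.42006488  0.1403062   0.12831976 -0.00864714 -1.57907807 -0.4680729 ]
```

Run:
```python
from bar import *
s=grab('scene');i=grab('side');w=grab('wrist')
rs=ray(s,400.25,159.6)
print('scene+side',tri(rs,ray(i,236.8,140.8)))
print('1.505',barp(1.505),'proj wrist',proj(w,barp(1.505)),'ends',[proj(w,barp(1.505)+R.from_euler('z',Y).apply([k,0,0])).round(0) for k in(-51,51)],'side',proj(i,barp(1.505)))
delta([629,159,340],tgt(Y+np.pi/2))
```

```text
scene+side (array([630.14511045, 157.04856123, 292.94842416]), np.float64(3.0115997726257375))
1.505 [629.28990516 159.04543009 293.9933557 ] proj wrist [204.75058787 299.93197482] ends [array([256., 299.]), array([153., 301.])] side [235.38277065 140.56326201]
at [514.   57.9 385.7] d mm [-111.3   42.1 -106.7] rot [ 0.0194 -1.5726  0.026 ] F [-0.1 -0.3  0.1] w 40.1 t 7.4
```

Bar is at about (630,158,293), with scene, side and the hinge model agreeing within 3 mm. I'll turn the jaws across the bar.

Emit:
play_rows(series=[[0,0,0,0.002,-0.145,0.003,0.04],[0,0,0,0.002,-0.145,0.003,0.04],[0,0,0,0.002,-0.145,0.003,0.04],[0,0,0,0.002,-0.145,0.003,0.04],[0,0,0,0.002,-0.145,0.003,0.04],[0,0,0,0.002,-0.145,0.003,0.04],[0,0,0,0.002,-0.145,0.003,0.04],[0,0,0,0.002,-0.145,0.003,0.04],[0,0,0,0.002,-0.145,0.003,0.04],[0,0,0,0.002,-0.145,0.003,0.04]])

```text
clock: 8.4
position: [510.0, 56.7, 368.5]
ee_rot: [-0.479, 0.532, -0.526, 0.46]
contact_force: [0.2, 0.4, 0.3]
gripper_width: 39.9
```

Run:
```python
from bar import *
delta([629,158,385],tgt(Y+np.pi/2))
```

```text
at [510.   56.7 368.5] d mm [-114.5  -20.6  105.7] rot [ 0.0242 -0.073   0.013 ] F [0.2 0.4 0.3] w 39.9 t 8.4
```

Emit:
play_rows(series=[[0,-0.02,0,0.012,-0.036,0.006,0.05],[-0.02,-0.002,0.025,0.012,-0.036,0.006,0.05],[-0.03,-0.002,0.03,0,0,0,0.05],[-0.03,-0.002,0.03,0,0,0,0.05],[-0.03,0,0.018,0,0,0,0.05],[0,0,0,0,0,0,0.05],[0,0,0,0,0,0,0.05]])

```text
clock: 9.1
position: [619.8, 163.6, 381.9]
ee_rot: [-0.496, 0.512, -0.509, 0.482]
contact_force: [-0.7, -0.4, -0.6]
gripper_width: 49.8
```

Run:
```python
from bar import *
w=grab('wrist','w5.png');delta([629,158,345],tgt(Y+np.pi/2))
r,st=redbar(w,(0,640,0,400));print(r,st);print('pred',proj(w,barp(1.5)),[proj(w,barp(1.5)+R.from_euler('z',Y).apply([k,0,0])).round(0) for k in(-51,51)])
print('at z294',onz(w,*r[0],294))
```

```text
at [619.5 163.7 381.2] d mm [ 4.9 36.1 10.4] rot [0.0186 0.0034 0.0101] F [ 0.3  0.2 -2.5] w 49.9 t 9.15
((324.7609558105469, 179.4541015625), (14.138453483581543, 133.2789764404297), 2.12109637260437) [ 318  113   17  134 1718]
pred [322.73086022 186.24168416] [array([322., 239.]), array([323., 126.])]
at z294 [635.29485574 156.28781568 294.        ]
```

View pics/w5.png

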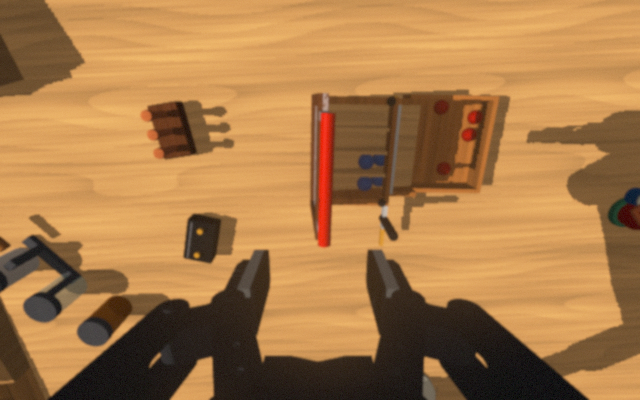

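The wrist view shows the bar at column 318–334 (rows 113–246), between the finger planes. The gate is shut, all four red beads are in the tray and the blue beads are in their lanes. The bar's y is about 156.5, so I'll descend astride it.

Run:
```python
from bar import *
delta([630,157,277],tgt(Y+np.pi/2))
```

```text
at [619.5 163.7 381.2] d mm [  5.1 104.   12.7] rot [0.0186 0.0034 0.0101] F [ 0.3  0.2 -2.5] w 49.9 t 9.15
```

Emit:
play_rows(series=[[0.005,0.0,0.0127,0.0186,0.003,0.01,0.05],[0,0,0,0,0,0,0.05],[0,0.025,0,0,0,0,0.05],[0,0.025,0,0,0,0,0.05],[0,0,0,0,0,0,0.05]])

```text
clock: 9.65
position: [631.8, 153.0, 332.9]
ee_rot: [0.485, -0.511, 0.513, -0.49]
contact_force: [-0.9, 0.2, -0.6]
gripper_width: 50.1
```

Run:
```python
from bar import *
delta([630,157,277],tgt(Y+np.pi/2))
```

```text
at [631.8 153.  332.9] d mm [-3.7 55.9 -2.3] rot [-0.0063 -0.004  -0.0025] F [-0.9  0.2 -0.6] w 50.1 t 9.65
```

Emit:
play_rows(series=[[-0.004,0.01,-0.002,-0.006,-0.004,-0.002,0.05],[0,0.02,0,0,0,0,0.05],[0,0.018,0,0,0,0,0.05],[0,0.006,0,0,0,0,0.05],[0,0,0,0,0,0,0.05]])

```text
clock: 10.15
position: [631.7, 156.6, 284.1]
ee_rot: [0.484, -0.51, 0.513, -0.492]
contact_force: [0.1, -0.9, 0.4]
gripper_width: 50.0
```

Run:
```python
from bar import *
delta([630,157,277],tgt(Y+np.pi/2))
w=grab('wrist');r,st=redbar(w,(0,640,0,400));print(r,st);print(onz(w,*r[0],294))
```

```text
at [631.7 156.6 284.1] d mm [-0.3  7.1 -1.8] rot [-0.0105 -0.001  -0.0042] F [ 0.1 -0.9  0.4] w 50.0 t 10.15
((319.4994812011719, 240.53225708007812), (22.04551887512207, 193.08778381347656), 0.9240452647209167) [ 309  144   24  194 3708]
[636.17392232 155.58098165 294.        ]
```

Emit:
play_rows(series=[[0,0.007,0,-0.01,0,-0.004,0.05],[0,0,0,0,0,0,0.0],[0,0,0,0,0,0,0.0],[0,0,0,0,0,0,0.0],[0,0,0,0,0,0,0.0],[0,0,0,0,0,0,0.0],[0,0,0,0,0,0,0.0]])

```text
clock: 10.9
position: [633.7, 157.2, 281.1]
ee_rot: [0.486, -0.51, 0.513, -0.491]
contact_force: [-0.1, 0.9, 0.3]
gripper_width: -0.1
```

Run:
```python
from bar import *
delta([631,157,277],tgt(Y+np.pi/2))
w=grab('wrist');r,st=redbar(w,(0,640,0,400));print(r,st);print(onz(w,*r[0],294))
```

```text
at [633.7 157.2 281.1] d mm [ 0.3  4.1 -2.7] rot [-0.0067 -0.0007 -0.0026] F [-0.1  0.9  0.3] w -0.1 t 10.9
((321.54998779296875, 198.000732421875), (22.3834285736084, 98.17568969726562), 0.8184555768966675) [ 310  149   24   99 2122]
[664.53649181 153.99760399 294.        ]
```

The fingers closed fully at -0.1 mm, so something's off; I'll look.

Run:
```python
from bar import *
w=grab('wrist');s=grab('scene')
a=cv2.resize(s['color'][100:250,320:440,::-1],None,fx=2.6,fy=2.6,interpolation=cv2.INTER_CUBIC)
b=cv2.resize(w['color'][130:390,200:440,::-1],None,fx=1.5,fy=1.5)
cv2.imwrite('pics/p6.png',np.hstack([a,b]))
print(a.shape,b.shape,redbar(s,(380,430,125,200)))
```

```text
(390, 312, 3) (390, 360, 3) (((403.759765625, 170.73129272460938), (20.223045349121094, 3.161715030670166), 72.6459732055664), array([400, 161,   9,  20,  65], dtype=int32))
```

View pics/p6.png

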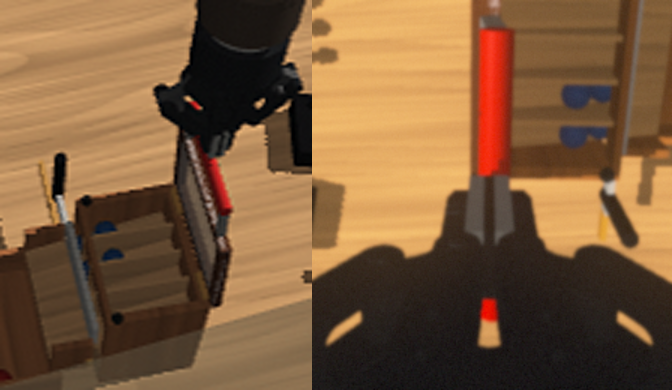

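The pads are closed and seem to lie over the bar, which hasn't moved: its right end is still at scene (407,181). I'll triangulate the bar end's height from two views.

Run:
```python
from bar import *
w=grab('wrist');s=grab('scene');w2=np.load('w2.npy',allow_pickle=True).item()
r,st=redbar(w,(0,640,0,400));e=(st[0]+st[2]/2+.5,st[1])
print(st,'end px',e)
cs=redbar(s,(380,430,125,200));b=cv2.boxPoints(cs[0]);lo=b[np.argsort(b[:,1])[-2:]].mean(0);print('scene end',lo)
print(tri(ray(s,*lo),ray(w,*e)))
st_=read_state();p=st_['position'];q=R.from_quat(st_['ee_rot'])
print('tip px',proj(w,p),'pad center',proj(w,p+q.apply([0,-19,0])),'near edge',[proj(w,p+q.apply([0,k,11])).round(0) for k in(0,-19,-30)],w['origin'])
# bar apparent width
c=w['color'].astype(int)
for y in(155,180,205,230):
    q_=np.nonzero((c[y,:,0]>90)&(c[y,:,0]>2.5*c[y,:,1]))[0];q_=q_[(q_>290)&(q_<350)];o,d=ray(w,q_.mean(),y);print(y,q_.min(),q_.max())
for y in(250,265,280,330,340):print(y,w['color'][y,312:332].sum(1))
```

```text
[ 310  149   24   99 2123] end px (np.float64(322.5), np.int32(149))
scene end [406.7758  180.38254]
(array([691.3539095 , 152.48349755, 298.33171743]), np.float64(0.15608133634053695))
tip px [318.23942467 240.54483639] pad center [318.29483661 255.19468746] near edge [array([318., 224.]), array([318., 237.]), array([318., 246.])] [711.36164992 153.49623999 450.97242925]
155 312 333
180 311 333
205 311 332
230 311 331
250 [248 237 211 182 153 147 130 133 163 209 236 246 247 250 239 247 250 253
 261 349]
265 [246 234 208 148 132 129 127 135 149 183 216 236 241 244 248 244 241 238
 249 244]
280 [242 212 162 129 119 120 125 133 134 157 207 239 234 241 236 234 240 237
 243 239]
330 [ 97 164 222 263 248 256 236 225 200 198 170 134  84  93  94  87  92  72
  78  85]
340 [172 246 251 250 265 255 254 244 231 219 200 164 124 101 101  75  96  69
  90  84]
```

The bar end is at z≈298. The tips appear at row 248, where the reported TCP projects to row 224. So the real tips sit about 25 mm short of the reported TCP and closed just above the bar, which also explains the 9 mm post reading. I'll open, go about 21 mm deeper, and close again.

Emit:
play_rows(series=[[0,0,0,0,0,0,0.05],[0,0,0,0,0,0,0.05],[0,0,0,0,0,0,0.05],[0,0,0,0,0,0,0.05],[0.002,0.01,0,0,0,0,0.05],[0,0.008,0,0,0,0,0.05],[0,0.004,0,0,0,0,0.05],[0,0,0,0,0,0,0.05]])

```text
clock: 11.95
position: [633.2, 154.9, 256.1]
ee_rot: [0.486, -0.511, 0.512, -0.49]
contact_force: [0.3, 1.1, 0.4]
gripper_width: 50.4
```

Emit:
play_rows(series=[[0,0,0,0,0,0,0.0],[0,0,0,0,0,0,0.0],[0,0,0,0,0,0,0.0],[0,0,0,0,0,0,0.0],[0,0,0,0,0,0,0.0],[0,0,0,0,0,0,0.0]])

```text
clock: 12.55
position: [633.3, 154.9, 256.1]
ee_rot: [0.486, -0.511, 0.513, -0.49]
contact_force: [0.4, -0.0, -0.3]
gripper_width: 9.5
```

Run:
```python
from bar import *
delta([631,157,260],tgt(Y+np.pi/2))
```

```text
at [633.3 154.9 256.1] d mm [-2.  -3.9 -2.4] rot [-0.0048 -0.0019 -0.002 ] F [ 0.4 -0.  -0.3] w 9.5 t 12.55
```

Gripped at 9.5 mm. Next I'll plan the arc about the hinge with the tool staying vertical and the bar rolling between the pads.

```bash
cat > arc.py <<'E'
from bar import *
import sys
C=np.array([633.3,154.9,256.1])-barp(1.48)
s=read_state();p=s['position'];r=R.from_quat(s['ee_rot'])
f=R.from_euler('z',-Y).apply(p-C-F(0,55,139))
th=np.arctan2(f[2],-f[1])-np.arctan2(5,155)
print('theta',th.round(3),'radius',np.hypot(f[1],f[2]).round(1),'(155.1) F',s['contact_force'].round(1),'w',s['gripper_width'].round(1),'t',s['clock'],'rot',(r.inv()*tgt(Y+np.pi/2)).as_rotvec().round(3))
for t in map(float,sys.argv[1:]):
    q=barp(t)+C;print(t,(r.inv().apply(q-p)).round(1));p=q
E
python3 arc.py 1.45 1.4 1.35 1.3 1.25 1.2
```

```text
Traceback (most recent call last):
  File "arc.py", line 7, in <module>
    print('theta',th.round(3),'radius',np.hypot(f[1],f[2]).round(1),'(155.1) F',s['contact_force'].round(1),'w',s['gripper_width'].round(1),'t',s['clock'],'rot',(r.inv()*tgt(Y+np.pi/2)).as_rotvec().round(3))
                                                                                                                ^^^^^^^^^^^^^^^^^^^^^^^^
AttributeError: 'float' object has no attribute 'round'
```

```bash
sed -i "s/s\['gripper_width'\].round(1)/round(s['gripper_width'],1)/" arc.py; python3 arc.py 1.45 1.4 1.35 1.3 1.25 1.2
```

```text
theta 1.48 radius 155.1 (155.1) F [ 0.4 -0.  -0.3] w 9.5 t 12.55 rot [-0.005 -0.002 -0.002]
1.45 [4.6 0.4 0. ]
1.4 [7.7 0.9 0. ]
1.35 [7.7 1.2 0. ]
1.3 [7.6 1.6 0. ]
1.25 [7.5 2.  0. ]
1.2 [7.4 2.4 0. ]
```

Emit:
play_rows(series=[[0.005,0.0004,0,0,0,0,0],[0.0077,0.0009,0,0,0,0,0],[0.0077,0.0012,0,0,0,0,0],[0,0,0,0,0,0,0]])

```text
clock: 12.95
position: [632.1, 135.1, 254.5]
ee_rot: [-0.485, 0.512, -0.512, 0.491]
contact_force: [0.4, 0.8, -1.8]
gripper_width: 10.0
```

```bash
python3 - <<'E'
from bar import *
w=grab('wrist');r,st=redbar(w,(0,640,0,400));print(r[0],st)
E
python3 arc.py 1.35 1.3 1.25 1.2 1.15 1.1 1.05 1.0 .95 .9
```

```text
(318.522705078125, 258.0059509277344) [ 306  155   27  207 4698]
theta 1.353 radius 155.9 (155.1) F [-0.5  0.5  0.5] w 9.9 t 13.0 rot [-0.006 -0.001 -0.006]
1.35 [0.3 0.9 0.3]
1.3 [7.6 1.6 0. ]
1.25 [ 7.5  2.  -0. ]
1.2 [ 7.4  2.3 -0. ]
1.15 [ 7.3  2.7 -0. ]
1.1 [ 7.1  3.1 -0. ]
1.05 [ 7.   3.4 -0. ]
1.0 [ 6.8  3.8 -0. ]
0.95 [ 6.6  4.1 -0. ]
0.9 [ 6.4  4.4 -0. ]
```

The bar follows and now passes in front of the pads, so it's properly held. Continuing.

Emit:
play_rows(series=[[0.0076,0.0022,0,0,0,0,0],[0.0075,0.002,0,0,0,0,0],[0.0074,0.0023,0,0,0,0,0],[0.0073,0.0027,0,0,0,0,0],[0.0071,0.0031,0,0,0,0,0]])

```text
clock: 13.5
position: [629.8, 96.1, 242.7]
ee_rot: [-0.485, 0.512, -0.511, 0.492]
contact_force: [-2.5, 1.9, 2.3]
gripper_width: 9.4
```

```bash
python3 arc.py 1.05 1.0 .95 .9 .85 .8 .75 .7
```

```text
theta 1.09 radius 156.9 (155.1) F [-2.5  1.9  2.3] w 9.4 t 13.5 rot [-0.007 -0.001 -0.007]
1.05 [4.8 4.5 0.8]
1.0 [ 6.8  3.8 -0. ]
0.95 [ 6.6  4.1 -0. ]
0.9 [ 6.4  4.4 -0. ]
0.85 [ 6.1  4.7 -0. ]
0.8 [ 5.9  5.  -0. ]
0.75 [ 5.6  5.3 -0. ]
0.7 [ 5.4  5.6 -0. ]
```

Emit:
play_rows(series=[[0.0048,0.0045,0.0008,0,0,0,0],[0.0068,0.0039,0,0,0,0,0],[0.0066,0.0042,0,0,0,0,0],[0.0064,0.0045,0,0,0,0,0],[0.0061,0.0048,0,0,0,0,0]])

```text
clock: 14.0
position: [627.4, 59.4, 218.5]
ee_rot: [-0.487, 0.512, -0.512, 0.489]
contact_force: [-3.1, 2.4, 2.3]
gripper_width: 9.7
```

```bash
python3 arc.py .8 .75 .7 .65 .6 .55 .5
```

```text
theta 0.81 radius 157.2 (155.1) F [-3.1  2.4  2.3] w 9.7 t 14.0 rot [-0.003 -0.002 -0.003]
0.8 [-0.3  2.6  1.5]
0.75 [ 5.6  5.3 -0. ]
0.7 [ 5.3  5.6 -0. ]
0.65 [ 5.1  5.9 -0. ]
0.6 [ 4.8  6.1 -0. ]
0.55 [ 4.4  6.4 -0. ]
0.5 [ 4.1  6.6 -0. ]
```

Emit:
play_rows(series=[[0.0045,0.0068,0.0015,0,0,0,0],[0.0053,0.0057,0,0,0,0,0],[0.0051,0.006,0,0,0,0,0],[0.0048,0.0062,0,0,0,0,0],[0.0044,0.0065,0,0,0,0,0]])

```text
clock: 14.5
position: [625.1, 30.6, 185.4]
ee_rot: [-0.488, 0.513, -0.512, 0.487]
contact_force: [-2.4, 0.7, 0.5]
gripper_width: 9.6
```

```bash
python3 - <<'E'
from bar import *
w=grab('wrist');r,st=redbar(w,(0,640,0,400));print(r[0],st)
E
python3 arc.py .5 .45 .4 .35 .3 .25 .2 .15 .1 0.05 0
```

```text
(317.31787109375, 258.6063537597656) [ 305  156   28  206 4711]
theta 0.52 radius 157.9 (155.1) F [ 0.2  0.1 -2. ] w 9.6 t 14.55 rot [ 0.004 -0.004  0.002]
0.5 [-0.8  4.1  2.5]
0.45 [3.8 6.8 0. ]
0.4 [3.4 7.  0. ]
0.35 [3.1 7.1 0. ]
0.3 [2.7 7.3 0. ]
0.25 [2.3 7.4 0. ]
0.2 [2.  7.5 0. ]
0.15 [1.6 7.6 0. ]
0.1 [1.2 7.7 0. ]
0.05 [0.8 7.7 0. ]
0.0 [0.4 7.7 0. ]
```

Still held, with the bar in the same place in the wrist view and forces small. Lowering further.

Emit:
play_rows(series=[[0.001,0.0065,0.0015,0,0,0,0],[0.003,0.0068,0,0,0,0,0],[0.0033,0.007,0,0,0,0,0],[0.003,0.007,0,0,0,0,0],[0.0025,0.0073,0,0,0,0,0]])

```text
clock: 15.05
position: [624.1, 13.1, 148.3]
ee_rot: [-0.491, 0.513, -0.512, 0.484]
contact_force: [-1.6, 0.7, 0.9]
gripper_width: 9.7
```

```bash
python3 arc.py .2 .15 .1 0.05 0
```

```text
theta 0.27 radius 158.3 (155.1) F [-1.6  0.7  0.9] w 9.7 t 15.05 rot [ 0.008 -0.004  0.007]
0.2 [-0.3 11.3  2.8]
0.15 [1.5 7.6 0.1]
0.1 [1.2 7.7 0.1]
0.05 [0.8 7.7 0.1]
0.0 [0.4 7.7 0.1]
```

Emit:
play_rows(series=[[0.001,0.0075,0.001,0,0,0,0],[0.001,0.0075,0,0,0,0,0],[0.001,0.007,0,0,0,0,0],[0.001,0.006,0,0,0,0,0],[0.0,0.004,0,0,0,0,0]])

```text
clock: 15.55
position: [623.5, 6.3, 112.6]
ee_rot: [-0.493, 0.513, -0.512, 0.482]
contact_force: [-2.4, -2.8, 2.4]
gripper_width: 9.6
```

```bash
python3 arc.py 0.1 0.05 0
```

```text
theta 0.039 radius 158.4 (155.1) F [-2.4 -2.8  2.4] w 9.6 t 15.55 rot [ 0.011 -0.005  0.01 ]
0.1 [-4.2 -9.2  2.8]
0.05 [0.8 7.7 0.1]
0.0 [0.4 7.7 0.1]
```

Emit:
play_rows(series=[[0,0.002,0,0,0,0,0],[0,0.002,0,0,0,0,0]])

```text
clock: 15.75
position: [623.4, 5.8, 107.7]
ee_rot: [-0.493, 0.513, -0.512, 0.481]
contact_force: [-1.5, -1.9, 0.7]
gripper_width: 9.8
```

Emit:
play_rows(series=[[0,0.002,0,0,0,0,0],[0,0.001,0,0,0,0,0]])

```text
clock: 15.95
position: [623.4, 5.7, 104.4]
ee_rot: [-0.493, 0.513, -0.512, 0.481]
contact_force: [-3.4, -1.7, 5.9]
gripper_width: 9.7
```

Emit:
play_rows(series=[[0,0.0015,0,0,0,0,0],[0,0.0015,0,0,0,0,0]])

```text
clock: 16.15
position: [623.4, 5.7, 104.3]
ee_rot: [0.493, -0.512, 0.512, -0.482]
contact_force: [-4.3, -0.6, 6.9]
gripper_width: 9.3
```

It's on the stops: no more motion and about 7 N up. Opening.

Emit:
play_rows(series=[[0,0,0,0,0,0,0.034],[0,0,0,0,0,0,0.034],[0,0,0,0,0,0,0.034],[0,0,0,0,0,0,0.034],[0,-0.004,0,0,0,0,0.034],[0,-0.006,0,0,0,0,0.034]])

```text
clock: 16.75
position: [625.8, 7.9, 114.5]
ee_rot: [0.493, -0.51, 0.512, -0.484]
contact_force: [0.1, 0.1, -0.2]
gripper_width: 34.1
```

Run:
```python
from bar import *
w=grab('wrist');r,st=redbar(w,(250,400,60,400));print(r[0],st,onz(w,*r[0],144),barp(0))
```

```text
(321.4411926269531, 259.4429931640625) [ 309  157   29  206 4525] [628.96950709   6.49960142 144.        ] [622.4016221    9.40578135 144.        ]
```

Emit:
play_rows(series=[[0,-0.01,0,0,0,0,0.034],[0,-0.015,0,0,0,0,0.034],[0,-0.02,0,0,0,0,0.034],[0,-0.03,0,0,0,0,0.034],[0,-0.04,0,0,0,0,0.034],[0,-0.04,0,0,0,0,0.034],[0,-0.04,-0.02,0,0,0,0.034],[0,-0.03,-0.04,0,0,0,0.034],[0,0,-0.04,0,0,0,0.034],[0,0,-0.02,0,0,0,0.034]])

```text
clock: 17.8
position: [506.6, 14.9, 357.2]
ee_rot: [0.49, -0.509, 0.515, -0.486]
contact_force: [0.1, 0.3, -0.3]
gripper_width: 34.0
```

Emit:
play_rows(series=[[0,0,0,0,0,0,0.034],[0,0,0,0,0,0,0.034],[0,0,0,0,0,0,0.034]])

```text
clock: 18.1
position: [505.1, 14.6, 361.9]
ee_rot: [0.487, -0.507, 0.516, -0.489]
contact_force: [0.5, 0.3, -0.1]
gripper_width: 33.8
```

Run:
```python
from bar import *
w=grab('wrist');s=grab('scene');i=grab('side')
r,st=redbar(s,(330,400,100,250));print(r,'pred',proj(s,barp(0)))
a=cv2.resize(s['color'][120:270,260:440,::-1],None,fx=2.2,fy=2.2,interpolation=cv2.INTER_CUBIC)
b=cv2.resize(w['color'][:,:,::-1],(396,248))
c=cv2.resize(s['color'][...,::-1],(396,248));d=cv2.resize(i['color'][...,::-1],(396,248))
top=np.hstack([cv2.copyMakeBorder(a,0,0,0,0,0),cv2.resize(w['color'][0:330,120:516,::-1],(396,330))])
cv2.imwrite('pics/p7.png',np.vstack([top,np.hstack([c,d])]))
```

```text
((335.7117614746094, 200.95291137695312), (39.4813346862793, 3.7962820529937744), 77.47119140625) pred [336.05905347 201.30783147]
```

View pics/p7.png

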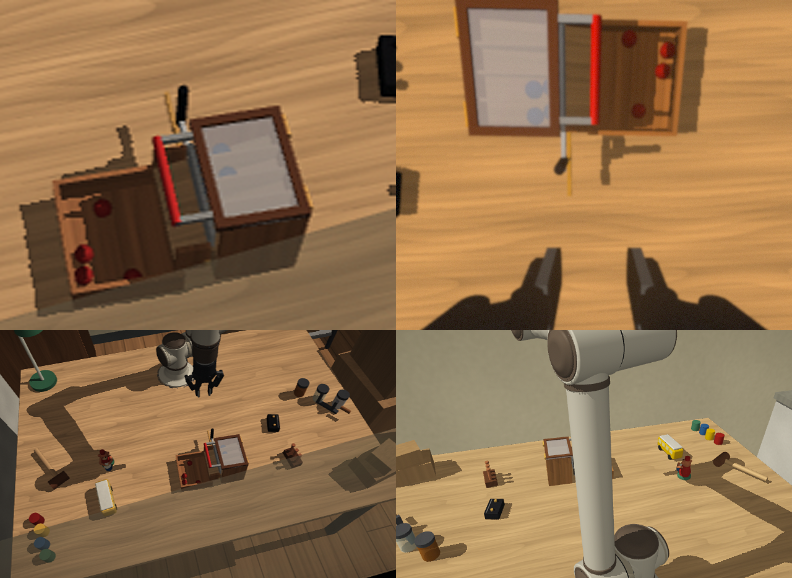

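The cover is level, with the bar within 0.5 px of its predicted shut position. Four red beads are in the tray, the blue ones show under the panel, and the bystanders look unmoved. One last post check, then I'll hand in.

Run:
```python
from bar import *
s=grab('scene')
c=s['color'][150:180,335:352].max(2)<50;ys,xs=np.nonzero(c)
print('post px',xs.min()+335,xs.max()+335,ys.min()+150,'pred shut',proj(s,F(-115,-56,154)),'pred 8mm open',proj(s,F(-123,-56,154)))
print(job_done())
```

```text
post px 340 344 159 pred shut [342.87125153 160.17481778] pred 8mm open [342.20828629 157.76536543]
the job is handed in; nothing more can be done
None
```

The job is done and handed in at about 18 s on the robot's clock, well under the 56 s limit. I got no verdict back.

- **Gate and beads:** I pulled the gate to about 67 mm. All four red beads ran into the tray, and the blue beads stayed in their lanes. I then pushed the gate back until it stopped moving against about 9 N.
- **Cover:** I gripped the bar and lowered the cover along its arc until it stopped on its stops at about 7 N, then let go and backed away.
- **Last checks:** The bar was within 0.5 px of where it should be with the cover level. The post's top was within about 1 px of its shut position. The last picture shows the four red beads in the tray and blue beads under the closed panel. The bus, monkey, battery housing and punch block look unmoved, though I only judged those by eye.
- **What went wrong or disagreed:**
  - My first grasp of the bar closed just above it. The fingertips seem to end about 25 mm short of the reported tool point, so I went 25 mm deeper and tried again; nothing moved in the miss.
  - The gripper opening read low on held parts: 9 mm on the 14 mm post and 9.5 mm on the 12 mm bar.
  - The measured arc radius came out about 3 mm larger than the nominal 155 mm.

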